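# Eject the key from its nest into the key cup

## Task

First stand the tin key cup upright on the shelf under the overhanging lip of the wooden key nest, close up to the block, so that its mouth will catch what comes off the lip, and let go of it. Then push the nest's brass plunger fully down so that the bronze key is lifted out of its form-fitting cavity, and push the key along the channel and off the lip so that it drops into the cup. Leave the cup standing there with the key in it, and leave the bell, fob, jar, padlock and torch where they are.

Things in the scene. Friction and masses are not known exactly. Their poses are not given: they have to be found in the camera images.
- cup: Round tin cup, open at the top, 48 mm high, 80 mm across at the foot, 88 mm at the rim, wall 3 mm, 130 g. Origin: centre of its underside, z up; its own +x points to the strap handle. Starts at one of four places beside the turntable, handle turned anywhere from about +x through +y to -x.
- cup_ear (a point): Grip point on the cup's square strap handle: 61 mm from the cup's axis along its +x, 30 mm up. The handle is 10 mm thick (along the cup's y), reaches 70 mm from the axis; its upper bar spans heights 34 to 44 mm, its outer upright (60 to 70 mm from the axis) 10 to 44 mm. Pinch it from above across the 10 mm.
- nest: Fixed wooden key nest on the locked turntable disc (flush with the shelf). Origin on the shelf, +x along the channel to the lip. Channel: flat deck 66 mm high, x = -95 (open rear) to 80 mm (lip tip), 46 mm wide between rails that are 8 mm thick and 10 mm above the deck. Block solid from x = -95 to 50 mm. Plunger pedestal: x = -40 to 20, y = 31 to 77 mm, 66 mm high.
- cavity (a point): Middle of the open key-shaped cavity in the deck, at deck height, 5 mm behind the nest's origin. It spans nest x = -44 to 34 mm and is about 3 mm wider than the key all round; its floor is the ejector plate, 12 mm below the deck at the start.
- drop (a point): Point on the shelf where the centre of the cup's foot belongs: 100 mm from the nest's origin along its +x, on its centre line (50 mm in front of the block's face; 20 mm beyond the tip of the lip).
- spout_tip (a point): Tip of the overhanging lip: middle of the deck's front edge, 66 mm above the shelf. The lip juts 30 mm from the block's face (nest x = 50 to 80 mm), 6 mm thick, underside 60 mm above the shelf, so the cup cannot be lowered straight down at its place: it is slid in below the lip from in front, low, towards the nest's -x.
- plunger (a joint): Travel of the brass plunger in m: 0 up, 0.014 fully down. It takes about 4 to 5 N, has no return spring and stays where it is left; going down by d it raises the ejector plate by d. At 0.014 the plate stands 2 mm above the deck, so that the key lies clear of the cavity.
- plunger_top (a point): Middle of the top of the plunger's round brass cap, 28 mm in diameter, 10 mm thick; it moves with the plunger: 96 mm above the shelf when up, 82 mm when fully down. It is 10 mm behind the nest's origin (-x) and 54 mm to its +y side.
- key: Bronze skeleton key lying flat, 72 mm long, 8 mm thick, 60 g. Origin: underside, half way along; +x to the bit end, which faces the lip. Ring-shaped bow 30 mm across at the rear, x = -36 to -6 mm; shaft 8 mm; bit out to y = 18 mm at x = 18 to 32 mm; tip at 36 mm. Starts in the cavity, top 4 mm below the deck. Once lifted it slides along the channel when pushed behind the bow.
- key_mid (a point): Middle of the key: half way along, on the shaft's axis.
- bell: Chrome bell, thimble size, 24 mm wide, 25 mm high, standing on the turntable. Bystander. Origin: centre of underside.
- fob: Pink rubber fob shaped like an eraser, 45 x 20 x 12 mm (long along x), lying on the turntable. Bystander. Origin: centre of underside.
- jar: Small glass jar, 56 mm wide, 55 mm high. Bystander. Origin: centre of underside.
- padlock: Brass padlock standing on its base, 42 mm wide (along y), 22 mm thick, 63 mm high. Bystander. Origin: centre of underside.
- torch: Dark pocket torch standing on its head, 38 mm wide, 92 mm high. Bystander. Origin: centre of underside.
Not all that is in view belongs to the job. What is shaped like the cup but orange is not meant. Of the things that look like the key, the smaller one is meant.

How it is judged (in metres and radians):
On the way, in this order (a step that is already met when the one before it is completed fails the run):
1. the cup stands upright on the shelf under the lip and is let go (horizontal distance between cup and drop below 0.018 m and angle between cup's own z axis and vertical below 0.12 rad and height (world z) of cup below 0.006 m and contact force between the fingers and cup below 0.05 N), for 0.2 s.
2. the plunger is fully down and the key is lifted out of the cavity (value of joint plunger above 0.0125 m and z of key_mid in the frame of nest above 0.068 m), for 0.2 s.
At the end, for the whole second after the job is handed in: The cup stands upright on the shelf (tilt under 0.12 rad) within 30 mm of its place under the lip (18 mm when first let go), and the key rests inside it, its middle within 38 mm of the cup's axis and less than 46 mm above the shelf, no longer touching the nest; everything at rest (horizontal distance between cup and drop below 0.03 m and angle between cup's own z axis and vertical below 0.12 rad and height (world z) of cup below 0.006 m and horizontal distance between key_mid and cup below 0.038 m and height (world z) of key_mid below 0.046 m and contact force between key and nest below 0.05 N and linear speed of each of key, cup below 0.02 m/s).
It fails at once if the bell or the fob is moved more than 25 mm (distance of any of bell, fob from where it was at the start of the episode above 0.025 m).
It fails at once if the jar, padlock or torch is moved more than 25 mm (distance of any of jar, padlock, torch from where it was at the start of the episode above 0.025 m).
It also fails if it takes over 61 s, if anything falls off the work surface, if the arm or the gripper's body presses on something with over 40 N, if the wrist force passes 120 N, or if a joint passes its speed limit or range.

## Robot

A 6-joint arm with a two-finger parallel gripper is mounted at the origin on the work surface. World frame = base frame: x ahead of the robot, y to its left, z up, the work surface at z = 0. Lengths are in mm, angles in rad, forces in N, time in s.
With the tool pointing down it reaches from about 325 to 900 mm from the base axis. Payload 6.1 kg.
Tool frame: the origin (TCP) lies between the finger pads; the fingertips stand finger_overhang ahead of it and the grasp point (between the pads) lies 8 mm behind it (finger_overhang is the distance from the TCP to the fingertips, in mm); z points along the fingers, x is the direction in which the jaws open and shut, and the axes are right-handed (so a half turn about z gives the same grasp; the last joint's range is limited). The gripper opens to 87 mm and grips with 3 to 60 N. Pads are 19 mm wide; open, the fingers measure 117 mm over their backs; the gripper's body (75 mm by 190 mm) begins 51 mm behind the grasp point.
Start: joints at [-1.303, 0.22, 1.526, -0, 1.395, -0.126], TCP at [239.805, -577.156, 233.538] pointing down, gripper open.
Joint ranges: [-2.98, 2.98], [-0.91, 2.08], [0.09, 2.57], [-1.24, 4.39], [0.2, 2.65], [-2.68, 2.68]. Speed limits (rad/s): [2.57, 2.57, 3.01, 3.14, 3.14, 3.14].

## Interface

Orientations are given as a unit quaternion [x, y, z, w].
In Python, from station import sense, snapshot, sign_off, outline_of, pinpoint, finger_overhang gives the robot as it stands.
- The arm moves only by the tool play_rows, never from a script. Its argument "increments" is text: rows parted by semicolons, each of 6 numbers parted by spaces: the shift along the tool's x, y, z in units of 60 mm (1.0 is 60 mm), then the turn, a rotation vector about the tool's x, y, z in units of 10 degrees (1.0 is 10 degrees). In form: dx dy dz rx ry rz; .... A call has 1 to 10 rows; each row is the pose to reach, as a shift and turn from the pose measured when the call began, along the tool's axes at that moment; what a row does not reach only later rows make up. A row lasts 1/8 s, in which the tool goes at most 62.5 mm and 10.7 degrees, less where a joint would pass 70% of its speed; a pose out of reach is approached as far as the arm can. A call with a gripper value outside its range is refused whole. "gripper" is the opening in per cent of the stroke, from 0 (shut) to 100 (fully open), set as the call begins (left out, the last holds). The fingers move at their own pace and stop on an object; the grip force is fixed at half the most. Time passes only in rows, so rows that repeat a pose let the fingers close. It gives the time, the measured TCP pose, the force and the opening at its end, in the units of the state.
- sense(): the state, without advancing time (a new reading comes with each control period).
- snapshot(name): name is "side" or "top" or "wrist"; returns a dict with "img" (384x512x3 uint8, blue, green, red), "depth" (384x512 float32, mm along the optical axis (not along the pixel's ray), 0 where there is no reading), "fx", "fy", "cx", "cy" (pixels), "rvec" (rotation vector, rad) and "tvec" (3), from world to camera coordinates, as OpenCV has them; the wrist camera has in their place "hand_eye" (4x4, takes a point from camera to tool coordinates, whose origin is the TCP and whose axes are the tool frame's). Camera axes: x right, y down, z forward; pixel columns grow to the right and rows downward; lengths in mm; the calibration is good to about 2 mm. A picture is of the moment at which its call begins: read the wrist's pose just before it.
- sign_off(): hands the job in, once; it reports no verdict.
Trained networks look in a picture, given as the dict that the camera call returned (one of the last four; its "shot" number tells which), for a name from the list of things; names that differ only in an ending like _2 or _b are one class to them, and where a whole thing is asked for, a point or a joint stands for the part that bears it (a point fixed in the world has none). Each returns a list of dicts, best first, with "conf" (0 to 1); they miss things now and then, are a little off and sometimes report something else, mostly with a low value. They report only what shows in the picture. A call takes as long as a camera call. They do not tell look-alikes from the thing itself.
- outline_of(picture, name): "region" (384x512 bool, what is visible of it) and "bbox" ([left, top, width, height] in pixels, round what is visible of it).
- pinpoint(picture, name): "centre" ([row, column] in pixels: a listed point, or the origin of a listed thing).
The state is a dict: "t": time; "joints": joint angles; "joint_velocities": joint speeds; "joint_torque": joint torques, N m; "position": TCP position; "orientation": TCP orientation; "wrist_force": force on the tool from outside, world axes, zero at the start; "ft_torque": the same for the moment, N m; "gripper_width": finger opening in mm.
Only numpy, scipy, OpenCV 4.12 (cv2) and the standard library are available. Lean on these libraries where they do the work, as an engineer would, in place of code of your own. Each camera call takes 0.05 s, during which the arm holds its last target.

## Working session

There is one attempt and no reset: what is moved stays moved. The work goes in short steps, Python scripts to look and compute and a tool call to move; the robot and the scene stay as the last step left them, time stands still between calls to the robot, and variables do not carry over. Pictures are saved under pics/ and viewed, and the job is handed in when it is done.

Besides the shell and the picture viewer there is one more tool, called in YAML: its name, and indented under it one key for each argument. play_rows: Moves the arm, as the interface text tells. Its arguments: {"type":"object","properties":{"increments":{"type":"string"},"gripper":{"type":"number"}},"required":["increments"]}

```bash
mkdir -p pics; ls; cat > h.py <<'E'
import numpy as np,cv2
from station import sense, snapshot, sign_off, outline_of, pinpoint, finger_overhang
from scipy.spatial.transform import Rotation as R
def T_wc(s,st=None):
    if 'rvec' in s:
        M=np.eye(4);M[:3,:3]=cv2.Rodrigues(np.array(s['rvec'],float))[0];M[:3,3]=np.ravel(s['tvec']);return np.linalg.inv(M)
    T=np.eye(4);T[:3,:3]=R.from_quat(st['orientation']).as_matrix();T[:3,3]=st['position'];return T@np.array(s['hand_eye'])
def ray(s,st,r,c):
    T=T_wc(s,st);d=T[:3,:3]@np.array([(c-s['cx'])/s['fx'],(r-s['cy'])/s['fy'],1.]);return T[:3,3],d
def onz(s,st,r,c,z):
    o,d=ray(s,st,r,c);return o+d*(z-o[2])/d[2]
def dep(s,st,r,c):
    o,d=ray(s,st,r,c);return o+d*s['depth'][int(round(r)),int(round(c))]
def cloud(s,st=None):
    T=T_wc(s,st);v,u=np.mgrid[:384,:512];Z=s['depth'];P=np.stack([(u-s['cx'])/s['fx']*Z,(v-s['cy'])/s['fy']*Z,Z],-1)
    return P@T[:3,:3].T+T[:3,3]
def proj(s,st,p):
    T=np.linalg.inv(T_wc(s,st));q=T[:3,:3]@np.array(p)+T[:3,3];return (q[1]/q[2]*s['fy']+s['cy'],q[0]/q[2]*s['fx']+s['cx'])
E
python3 - <<'E'
from h import *
print(finger_overhang, sense())
for n in ['top','side']:
    s=snapshot(n);cv2.imwrite(f'pics/{n}0.png',cv2.resize(s['img'],(800,600)))
    for k in ['cup','cup_ear','nest','cavity','spout_tip','plunger_top','key','key_mid','bell','fob','jar','padlock','torch']:
        for d in pinpoint(s,k)[:3]:
            r,c=d['centre'];print(n,k,round(d['conf'],2),np.round([r,c]),np.round(dep(s,None,min(max(r,0),383),min(max(c,0),511))))
E
```

```text
pics
11.0 {'t': 0.0, 'joints': array([-1.30310992e+00,  2.21192979e-01,  1.52764216e+00, -2.84791485e-05,
        1.39472235e+00, -1.26134537e-01]), 'joint_velocities': array([ 9.54927656e-04, -1.93955514e-03, -1.90907966e-03, -8.58537774e-05,
       -1.91384751e-06, -6.90012928e-04]), 'joint_torque': array([-1.55709819e-03, -4.94620085e+01, -3.87376285e+01,  6.98391977e-02,
        5.73410606e-02, -1.46477823e-04]), 'position': array([ 239.62711064, -576.5657577 ,  232.4413552 ]), 'orientation': array([ 8.31782109e-01, -5.55101394e-01, -7.51248668e-04, -6.33224608e-04]), 'wrist_force': array([ 0.00818569, -0.84268706, -0.32449547]), 'ft_torque': array([-0.05210926,  0.01839916,  0.01520963]), 'gripper_width': 86.90859346281549}
top cup 0.98 [186. 331.] [ 526. -288.    8.]
top cup 0.85 [133. 353.] [ 693. -359.    5.]
top cup 0.76 [218. 384.] [ 430. -450.    9.]
top cup_ear 0.93 [151. 356.] [ 629. -355.   46.]
top cup_ear 0.79 [212. 370.] [ 448. -398.   44.]
top cup_ear 0.75 [199. 329.] [ 414.  -31. 1355.]
top nest 0.65 [178. 240.] [543. -10.  68.]
top cavity 0.93 [172. 242.] [563. -1
[... 960 characters left out ...]
7.  68.]
side cavity 0.79 [188. 251.] [546. -19.  65.]
side spout_tip 0.76 [166. 254.] [583.  56.  68.]
side plunger_top 0.55 [181. 233.] [500.  -5.  96.]
side key 0.73 [212. 322.] [ 715. -119.    9.]
side key 0.64 [191. 253.] [548. -28.  63.]
side key_mid 0.77 [212. 322.] [ 715. -119.    9.]
side key_mid 0.46 [191. 254.] [550. -29.  62.]
side bell 0.56 [182. 221.] [489.  84.   8.]
side bell 0.31 [187. 256.] [563. -11.  54.]
side bell 0.16 [168. 254.] [580.  47.  68.]
side fob 0.62 [183. 294.] [687.   4.  11.]
side jar 0.73 [144. 171.] [386. 297.  15.]
side padlock 0.68 [311. 232.] [ 398. -312.   37.]
side padlock 0.19 [181. 221.] [491.  83.  14.]
side torch 0.81 [134. 221.] [550. 283.  17.]
```

View pics/top0.png

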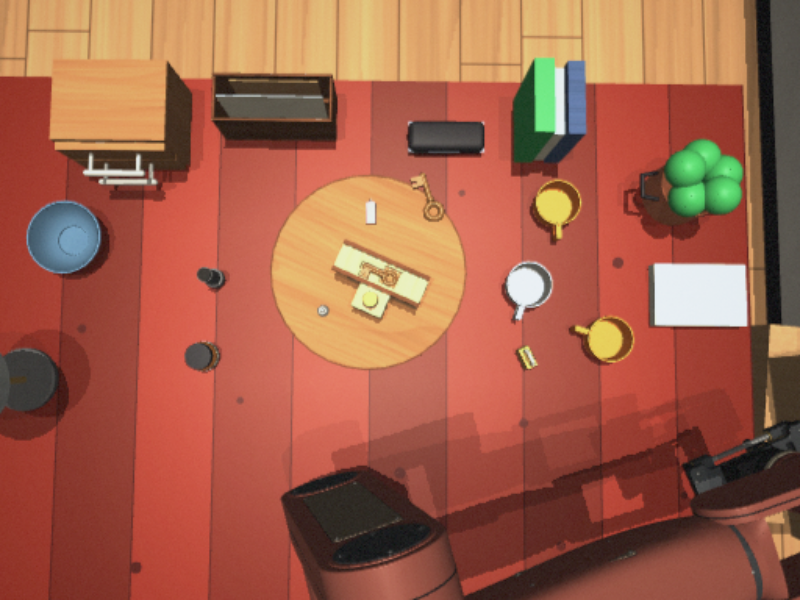

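View pics/side0.png

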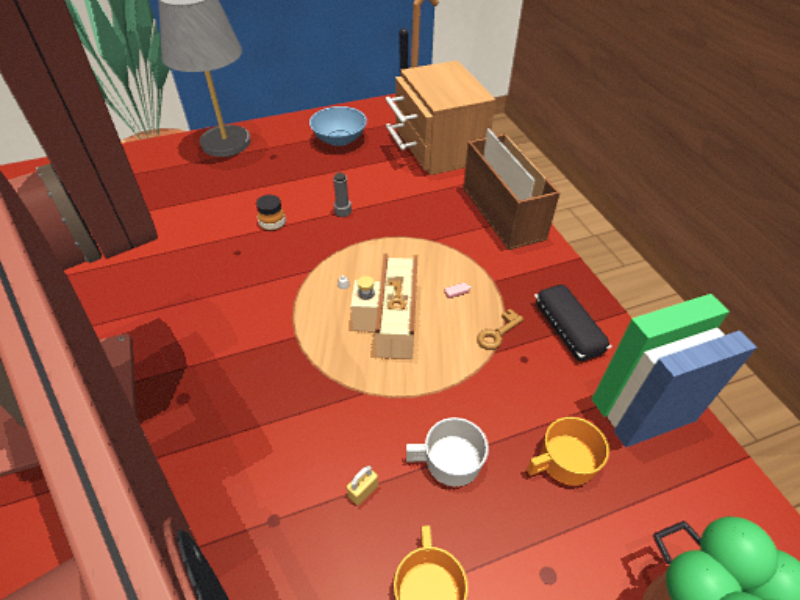

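```bash
python3 - <<'E'
from h import *
s=snapshot('top')
a=cv2.resize(s['img'][140:215,190:290],(800,600),interpolation=cv2.INTER_CUBIC);cv2.imwrite('pics/nest0.png',a)
a=cv2.resize(s['img'][110:245,310:410],(592,800)[::1],interpolation=cv2.INTER_CUBIC);cv2.imwrite('pics/cups0.png',cv2.resize(a,(444,600)))
P=cloud(s)
np.save('P.npy',P)
m=(P[...,2]>63)&(P[...,2]<71)&(P[...,1]>-120)&(P[...,1]<120)&(P[...,0]>420)&(P[...,0]<680)
q=P[m][:,:2];print(len(q),cv2.minAreaRect(q.astype(np.float32)))
m2=(P[...,2]>72)&(P[...,2]<82)&(P[...,1]>-120)&(P[...,1]<120)&(P[...,0]>420)&(P[...,0]<680)
q=P[m2][:,:2];print(len(q),cv2.minAreaRect(q.astype(np.float32)))
m3=(P[...,2]>90)&(P[...,2]<102)&(P[...,1]>-120)&(P[...,1]<120)&(P[...,0]>420)&(P[...,0]<680)
print(P[m3].mean(0),m3.sum())
E
```

```text
850 ((530.858154296875, -10.884010314941406), (174.63755798339844, 107.36638641357422), 66.989013671875)
358 ((532.517822265625, -10.980438232421875), (174.33274841308594, 106.24291229248047), 66.72470092773438)
[502.03506083  -0.5733817   96.40206702] 75
```

View pics/nest0.png

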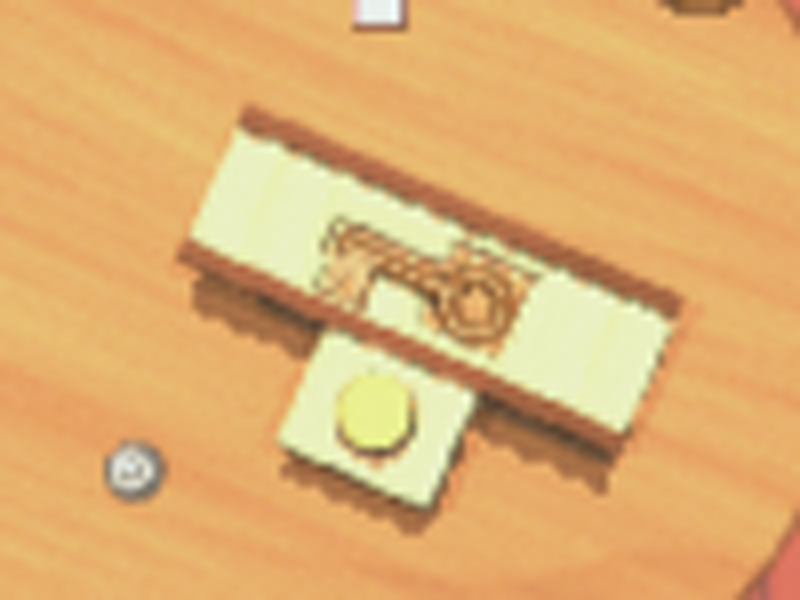

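View pics/cups0.png

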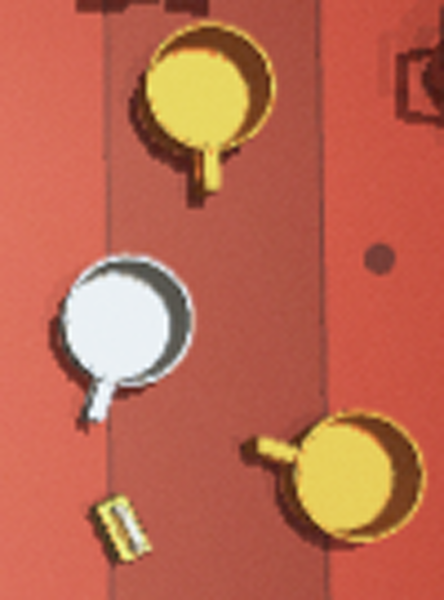

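Scene reading (top picture, 800 px scale): there are three cups. The white/tin one is at (527,286). The two orange ones, at (557,205) and (608,340), are look-alikes, so the tin one is meant. There are two keys: the larger one lies on the turntable at (430,200), and the smaller one sits in the nest's cavity at (380,272), which is the one meant. The crops confirm both. Next I measure the nest frame and the cup handle.

```bash
cat > nest.py <<'E'
import numpy as np
a=np.radians(66.9);NO=np.array([555.6,-13.0]);ex=np.array([np.cos(a),np.sin(a)]);ey=np.array([-ex[1],ex[0]])
def n2w(x,y):return NO+x*ex+y*ey
def w2n(p):d=np.array(p)[:2]-NO;return np.array([d@ex,d@ey])
E
python3 - <<'E'
from h import *; from nest import *
print('drop',n2w(100,0),'plunger',n2w(-10,54),'rear',n2w(-65,0))
for n in ['top','side']:
    s=snapshot(n);P=cloud(s)
    o=outline_of(s,'cup')
    for d in o:
        m=d['region'];c=s['img'][m].mean(0);q=P[m];z=q[:,2];f=q[(z>40)&(z<52)]
        print(n,round(d['conf'],2),d['bbox'],c.round(),f.mean(0).round(1))
        if c[0]>120:
            C=np.array([530,-295.])
            # circle fit on rim z 45-51 
            g=q[(z>44.5)&(z<52)]
            r=np.linalg.norm(g[:,:2]-C,axis=1);g=g[r<50]
            A=np.c_[2*g[:,:2],np.ones(len(g))];x=np.linalg.lstsq(A,(g[:,:2]**2).sum(1),rcond=None)[0];print('circ',x[:2],np.sqrt(x[2]+x[:2]@x[:2]),len(g))
            r=np.linalg.norm(f[:,:2]-x[:2],axis=1);h=f[(r>53)];print('handle',h.mean(0) if len(h) else 0,len(h))
            if len(h): dd=h.mean(0)[:2]-x[:2];print('ang',np.degrees(np.arctan2(dd[1],dd[0])), np.linalg.norm(dd))
E
```

```text
drop [594.83371166  78.98214973] plunger [502.00626798  -1.01201068] rear [530.09808742 -72.78839733]
top 0.88 [342.1, 114.2, 26.2, 38.1] [ 71. 153. 186.] [ 689.4 -359.5   45.5]
top 0.87 [322.1, 169.8, 30.7, 38.3] [196. 195. 192.] [ 523.5 -302.    46.4]
circ [ 533.59743608 -301.36378673] 42.15505818757924 73
handle [ 476.91185439 -282.11163121   44.20379069] 15
ang 161.24094317957073 59.86568853476566
top 0.7 [233.5, 186.3, 9.1, 12.6] [133. 221. 220.] [nan nan nan]
circ [0. 0.] 0.0 0
handle 0 0
top 0.67 [365.1, 204.4, 44.2, 24.4] [ 68. 149. 188.] [ 436.2 -448.6   46.2]
top 0.22 [232.0, 171.7, 21.1, 10.3] [ 96. 150. 193.] [548.3 -28.3  50.2]
side 0.96 [338.8, 266.0, 52.9, 45.1] [ 56. 147. 210.] [ 688.6 -361.6   45.8]
side 0.91 [249.3, 339.5, 49.3, 44.5] [ 84. 181. 228.] [ 444.4 -430.3   46.2]
side 0.74 [255.9, 269.0, 56.7, 43.0] [192. 197. 200.] [ 527.4 -300.1   45.6]
circ [ 534.21028604 -302.46963775] 42.1999689519591 141
handle [ 476.71175679 -284.34849402   44.28644158] 35
ang 162.50731732488552 60.286455491841465<stdin>:8: RuntimeWarning: Mean of empty slice.
  ret = um.true_divide(
```

```bash
cat > plan.py <<'E'
import sys
from h import *
def plan(x,y,z,yaw):
    s=sense();Rm=R.from_quat(s['orientation']);c,sn=np.cos(np.radians(yaw)),np.sin(np.radians(yaw))
    Rt=R.from_matrix(np.array([[c,sn,0],[sn,-c,0],[0,0,-1.]]))
    d=Rm.inv().apply(np.array([x,y,z])-s['position'])/60;r=(Rm.inv()*Rt).as_rotvec(degrees=True)/10
    xx=Rm.as_matrix()[:,0]
    print('t',round(s['t'],2),'pos',s['position'].round(1),'yaw',np.degrees(np.arctan2(xx[1],xx[0])).round(1),'F',s['wrist_force'].round(1),'w',round(s['gripper_width'],1),'j6',s['joints'][5].round(2))
    print('inc',d.round(3),r.round(2),'mm',np.linalg.norm(d*60).round())
if __name__=='__main__':plan(*map(float,sys.argv[1:]))
E
python3 plan.py 476 -283 130 72
```

```text
t 1.65 pos [ 239.8 -577.2  233.5] yaw -67.4 F [ 0.1 -0.2 -0.5] w 86.6 j6 -0.13
inc [-3.017 -5.517  1.725] [  0.     0.   -13.94] mm 391.0
```

play_rows:
  increments: "-0.2 -0.4 0 0 0 -1; -0.5 -1 0 0 0 -2; -0.9 -1.7 0 0 0 -3; -1.3 -2.4 0.1 0 0 -4; -1.7 -3.1 0.2 0 0 -5; -2.1 -3.8 0.3 0 0 -6; -2.4 -4.4 0.4 0 0 -7; -2.7 -5 0.5 0 0 -8; -2.9 -5.3 0.6 0 0 -9; -3.02 -5.5 0.7 0 0 -10"
  gripper: 60

```text
t: 2.9
position: [475.8, -282.0, 191.4]
orientation: [0.959, 0.284, 0.0, 0.0]
wrist_force: [-0.8, -0.0, 0.8]
gripper_width: 52.0
```

```bash
python3 plan.py 476 -283 130 72
```

```text
t 2.9 pos [ 475.8 -282.   191.4] yaw 33.0 F [-0.8 -0.   0.8] w 52.0 j6 -1.25
inc [-0.006  0.016  1.024] [ 0.  -0.  -3.9] mm 61.0
```

play_rows:
  increments: "0 0 0.3 0 0 -1; 0 0 0.6 0 0 -2; 0 0 0.9 0 0 -3; 0 0.02 1.02 0 0 -3.9; 0 0.02 1.02 0 0 -3.9"

```text
t: 3.52
position: [476.0, -282.7, 129.6]
orientation: [0.81, 0.587, -0.0, -0.001]
wrist_force: [0.3, 1.0, 0.6]
gripper_width: 51.9
```

```bash
python3 - <<'E'
from h import *
st=sense();s=snapshot('wrist');cv2.imwrite('pics/w1.png',s['img']);P=cloud(s,st)
print(st['position'])
for d in pinpoint(s,'cup_ear')[:2]:print(d['conf'],d['centre'],onz(s,st,*d['centre'],30))
for d in outline_of(s,'cup')[:2]:
    q=P[d['region']];q=q[(q[:,2]>40)&(q[:,2]<50)]
    h=q[np.linalg.norm(q[:,:2]-[533.9,-301.9],axis=1)>53];print(d['conf'],d['bbox'],h.mean(0) if len(h) else 0,len(h), cv2.minAreaRect(h[:,:2].astype(np.float32)) if len(h) else 0)
E
python3 plan.py 476 -283 38 72
```

```text
[ 476.02049005 -282.71543048  129.5542534 ]
0.84 [197.7, 255.7] [ 479.66693141 -285.6414055    30.        ]
0.75 [213.2, 108.6] [ 455.49434333 -401.21530509   30.        ]
0.87 [0.0, 157.1, 132.0, 89.3] [ 427.69166702 -416.15136635   45.902432  ] 1175 ((425.84210205078125, -421.54559326171875), (86.92452239990234, 20.634647369384766), 37.94101333618164)
0.75 [200.9, 180.8, 111.7, 129.5] [ 476.78980884 -283.68416061   45.16142045] 251 ((476.9224853515625, -283.90155029296875), (9.751402854919434, 13.360316276550293), 70.79537963867188)
t 3.67 pos [ 476.7 -283.3  130.9] yaw 71.8 F [-0.4 -0.2  0.2] w 52.3 j6 -1.93
inc [ 1.000e-03 -1.500e-02  1.548e+00] [ 0.01  0.   -0.02] mm 93.0
```

View pics/w1.png

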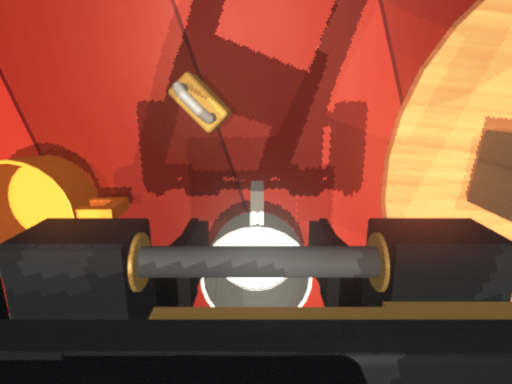

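The wrist picture shows the tin cup's strap handle at about (257,200), centred between the open fingers; the padlock at (200,100) is clear. I go down and pinch.

play_rows:
  increments: "0 0 0.6 0 0 0; 0 -0.01 1.2 0 0 0; 0 -0.01 1.6 0 0 0; 0 -0.01 1.8 0 0 0; 0 -0.01 1.8 0 0 0"

```text
t: 4.3
position: [476.1, -283.0, 22.7]
orientation: [0.81, 0.586, 0.0, 0.0]
wrist_force: [-0.0, 0.3, 1.2]
gripper_width: 51.8
```

play_rows:
  increments: "0 0 0 0 0 0; 0 0 0 0 0 0; 0 0 0 0 0 0; 0 0 0 0 0 0; 0 0 0 0 0 0"
  gripper: 0

```text
t: 4.92
position: [476.1, -283.1, 22.8]
orientation: [0.81, 0.586, 0.0, 0.0]
wrist_force: [-0.1, -0.0, 0.7]
gripper_width: 10.3
```

play_rows:
  increments: "0 0 -0.3 0 0 0; 0 0 -0.8 0 0 0; 0 0 -1.5 0 0 0; 0 0 -2.1 0 0 0; 0 0 -2.2 0 0 0"

```text
t: 5.55
position: [477.9, -284.5, 159.1]
orientation: [0.81, 0.586, 0.001, 0.004]
wrist_force: [0.9, 0.6, -2.3]
gripper_width: 10.1
```

```bash
python3 -c "
from nest import *;print(n2w(281,0),n2w(220,0),n2w(161,0))"; python3 plan.py 665.8 245.5 153 -23.1
```

```text
[665.84672977 245.46984075] [641.91416565 189.36072941] [618.76627577 135.09126107]
t 5.55 pos [ 477.9 -284.5  159.1] yaw 71.8 F [ 0.9  0.6 -2.3] w 10.1 j6 -1.93
inc [9.369 0.211 0.08 ] [ 0.04 -0.02  9.49] mm 562.0
```

play_rows:
  increments: "0.3 0 0 0 0 0.3; 0.8 0 0 0 0 0.8; 1.4 0 0 0 0 1.5; 2.1 0.05 0 0 0 2.2; 2.8 0.05 0 0 0 2.9; 3.5 0.1 0 0 0 3.6; 4.2 0.1 0 0 0 4.3; 4.9 0.1 0 0 0 5; 5.6 0.1 0 0 0 5.7; 6.3 0.15 0 0 0 6.4"

```text
t: 6.8
position: [604.0, 73.2, 157.0]
orientation: [0.998, 0.066, 0.002, 0.002]
wrist_force: [0.5, 0.1, -1.0]
gripper_width: 9.6
```

```bash
python3 plan.py 665.8 245.5 153 -23.1
```

```text
t 6.8 pos [604.   73.2 157. ] yaw 7.5 F [ 0.5  0.1 -1. ] w 9.6 j6 -0.14
inc [ 1.398 -2.712  0.058] [ 0.02 -0.02  3.06] mm 183.0
```

play_rows:
  increments: "0.3 -0.6 0 0 0 0.7; 0.6 -1.2 0 0 0 1.4; 0.9 -1.8 0 0 0 2.1; 1.2 -2.3 0 0 0 2.7; 1.4 -2.7 0.05 0 0 3.06; 1.4 -2.71 0.06 0 0 3.06; 1.4 -2.71 0.06 0 0 3.06"

```text
t: 7.68
position: [665.1, 244.9, 151.6]
orientation: [0.98, -0.199, 0.001, 0.002]
wrist_force: [0.9, -0.5, -1.5]
gripper_width: 9.7
```

```bash
python3 plan.py 665.8 245.5 25 -23.1
python3 - <<'E'
from h import *
from nest import *
st=sense()
for n in ['side','top']:
    s=snapshot(n);cv2.imwrite(f'pics/{n}1.png',s['img'])
    P=cloud(s)
    for d in outline_of(s,'cup'):
        c=s['img'][d['region']].mean(0)
        if c[0]>120: q=P[d['region']];print(n,d['conf'],d['bbox'],np.percentile(q[:,2],[2,50,98]))
E
```

```text
t 7.67 pos [665.1 244.9 151.6] yaw -23.0 F [ 0.9 -0.5 -1.5] w 9.7 j6 0.65
inc [-1.00e-03 -2.30e-02  2.11e+00] [ 0.02 -0.02  0.01] mm 127.0
side 0.73 [244.1, 93.8, 29.1, 30.4] [132.09202206 158.23403446 177.78611385]
side 0.65 [186.1, 153.2, 138.1, 101.1] [-1.50155378  1.47257352 77.10096492]
top 0.81 [150.1, 122.7, 32.3, 31.4] [127.25774925 135.10503706 180.44419932]
```

View pics/side1.png

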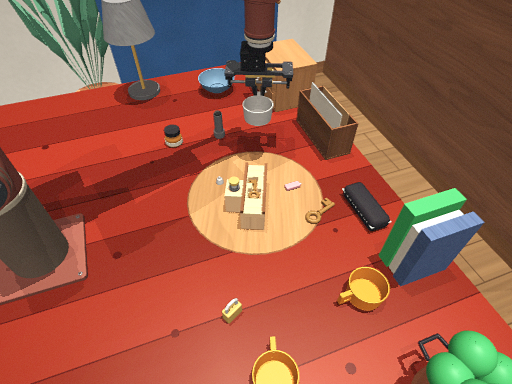

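```bash
python3 - <<'E'
from h import *
from nest import *
for n in ['top','side']:
    s=snapshot(n);P=cloud(s).reshape(-1,3)
    d=P[:,:2]-NO;X=d@ex;Y=d@ey
    for lim in [(-130,-95),(-180,-130),(-95,-50),(95,140)]:
        m=(P[:,2]>20)&(P[:,2]<300)&(X>60)&(X<300)&(Y>lim[0])&(Y<lim[1])
        q=np.c_[X,Y,P[:,2]][m];print(n,lim,m.sum(),(q.min(0).round(),q.max(0).round()) if m.sum() else '')
E
python3 -c "
from nest import *;print(n2w(211,0),n2w(161,0))"; python3 plan.py 638.4 181.1 120 -23.1;python3 plan.py 638.4 181.1 24 -23.1
```

```text
top (-130, -95) 0 
top (-180, -130) 161 (array([ 261., -180.,   21.]), array([ 300., -163.,  125.]))
top (-95, -50) 335 (array([243., -94., 217.]), array([300., -50., 261.]))
top (95, 140) 12 (array([63., 95., 20.]), array([297., 111., 255.]))
side (-130, -95) 0 
side (-180, -130) 172 (array([ 258., -180.,   20.]), array([ 300., -164.,  123.]))
side (-95, -50) 251 (array([241., -93., 213.]), array([300., -50., 258.]))
side (95, 140) 178 (array([ 66., 101.,  20.]), array([299., 140.,  94.]))
[638.3831316  181.08233593] [618.76627577 135.09126107]
t 7.97 pos [666.  244.7 153.1] yaw -23.1 F [-0.  -0.3 -1. ] w 9.5 j6 0.65
inc [-0.011  1.154  0.555] [ 0.01 -0.03  0.  ] mm 77.0
t 7.97 pos [666.  244.7 153.1] yaw -23.1 F [-0.  -0.3 -1. ] w 9.5 j6 0.65
inc [-0.02   1.15   2.154] [ 0.01 -0.03  0.  ] mm 147.0
```

play_rows:
  increments: "0 0.4 0.2 0 0 0; -0.01 0.8 0.4 0 0 0; -0.01 1.15 0.6 0 0 0; -0.02 1.15 1.0 0 0 0; -0.02 1.15 1.4 0 0 0; -0.02 1.15 1.75 0 0 0; -0.02 1.15 2.0 0 0 0; -0.02 1.15 2.1 0 0 0; -0.02 1.15 2.1 0 0 0"

```text
t: 9.1
position: [638.4, 181.2, 27.2]
orientation: [0.98, -0.2, 0.002, 0.002]
wrist_force: [0.2, 0.3, -1.3]
gripper_width: 9.7
```

```bash
python3 plan.py 618.8 135.1 25 -23.1
python3 - <<'E'
from h import *
from nest import *
st=sense();s=snapshot('wrist');cv2.imwrite('pics/w2.png',s['img']);P=cloud(s,st)
for n in ['top','side']:
    s=snapshot(n);P=cloud(s)
    x0,y0=np.array(proj(s,None,(610,120,30)))[::-1].astype(int);cv2.imwrite(f'pics/{n}2.png',cv2.resize(s['img'][max(0,y0-60):y0+60,x0-80:x0+80],(800,600),interpolation=cv2.INTER_CUBIC))
    for d in outline_of(s,'cup'):
        c=s['img'][d['region']].mean(0)
        if c[0]>100:
            q=P[d['region']];print(n,d['conf'],d['bbox']);z=q[:,2];g=q[(z>43)&(z<55)&(np.linalg.norm(q[:,:2]-n2w(150,0),axis=1)<55)]
            if len(g)<8: continue
            A=np.c_[2*g[:,:2],np.ones(len(g))];x=np.linalg.lstsq(A,(g[:,:2]**2).sum(1),rcond=None)[0];print('circ nest',w2n(x[:2]),np.sqrt(x[2]+x[:2]@x[:2]),len(g))
E
```

```text
t 9.1 pos [638.4 181.2  27.2] yaw -23.1 F [ 0.2  0.3 -1.3] w 9.7 j6 0.57
inc [0.001 0.834 0.038] [ 0.02 -0.03  0.  ] mm 50.0
top 0.58 [182.6, 140.5, 27.1, 30.3]
circ nest [147.64121341   2.07765145] 41.67771693912313 70
side 0.57 [238.7, 141.0, 30.2, 24.2]
circ nest [148.10398091  -0.34930874] 42.40770917247861 200
side 0.39 [187.9, 155.2, 133.8, 101.6]
```

View pics/side2.png

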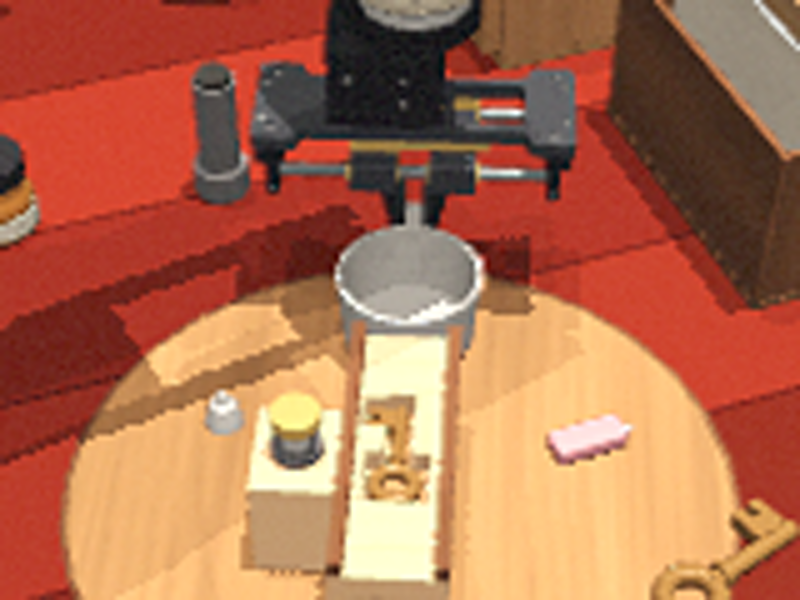

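View pics/w2.png

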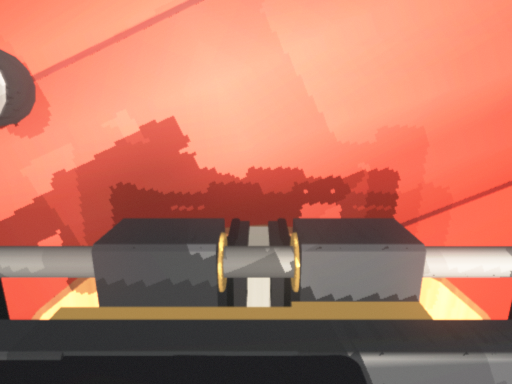

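The side crop shows the tin cup upright in front of the lip at (410,280), centred on the channel line. The torch, bell and fob are clear. I slide it in low.

play_rows:
  increments: "0 0.1 0.03 0 0 0; 0 0.25 0.04 0 0 0; 0 0.4 0.04 0 0 0; 0 0.55 0.04 0 0 0; 0 0.7 0.04 0 0 0; 0 0.8 0.05 0 0 0; 0 0.81 0.07 0 0 0; 0 0.81 0.075 0 0 0; 0 0.81 0.075 0 0 0"

```text
t: 10.48
position: [620.1, 136.8, 23.8]
orientation: [0.98, -0.2, 0.003, 0.001]
wrist_force: [-0.1, 0.3, -0.4]
gripper_width: 9.4
```

```bash
python3 plan.py 618.8 135.1 22.5 -23.1
python3 - <<'E'
from h import *
from nest import *
for n in ['top','side']:
    s=snapshot(n);P=cloud(s)
    x0,y0=np.array(proj(s,None,(600,80,30)))[::-1].astype(int);cv2.imwrite(f'pics/{n}3.png',cv2.resize(s['img'][max(0,y0-60):y0+60,x0-80:x0+80],(800,600),interpolation=cv2.INTER_CUBIC))
E
```

```text
t 10.47 pos [620.1 136.8  23.8] yaw -23.1 F [-0.1  0.3 -0.4] w 9.4 j6 0.5
inc [-0.009  0.035  0.022] [ 0.01 -0.04  0.  ] mm 3.0
```

View pics/side3.png

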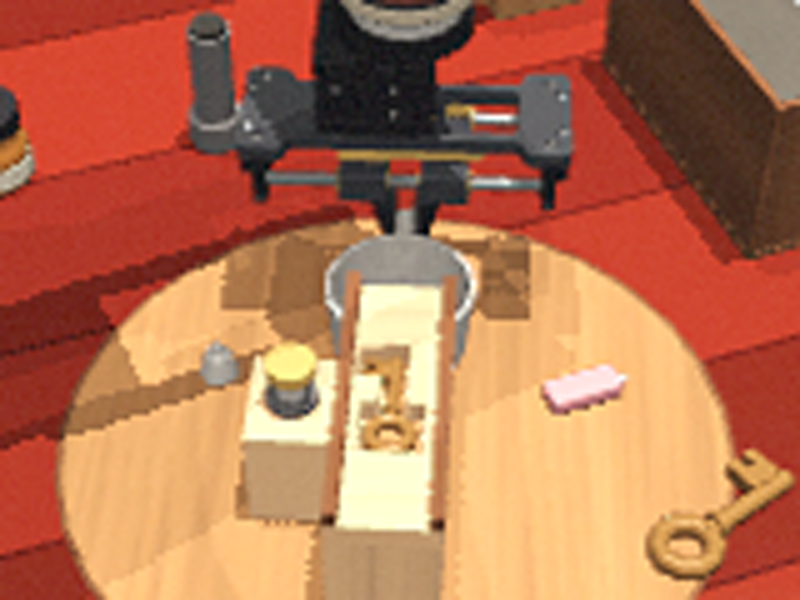

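play_rows:
  increments: "0 0.02 0.02 0 0 0; 0 0.02 0.02 0 0 0"

```text
t: 10.82
position: [620.0, 135.9, 23.0]
orientation: [0.98, -0.2, 0.003, 0.001]
wrist_force: [-0.4, 0.5, 0.3]
gripper_width: 9.5
```

play_rows:
  increments: "0 0 0 0 0 0; 0 0 0 0 0 0; 0 0 0 0 0 0; 0 0 0 0 0 0"
  gripper: 40

```text
t: 11.32
position: [619.9, 135.9, 23.0]
orientation: [0.98, -0.2, 0.003, 0.001]
wrist_force: [-0.2, -0.2, -0.2]
gripper_width: 33.9
```

play_rows:
  increments: "0 0 -0.2 0 0 0; 0 0 -0.6 0 0 0; 0 0 -1.2 0 0 0; 0 0 -2 0 0 0; 0 0 -2 0 0 0"

```text
t: 11.95
position: [622.9, 136.8, 149.7]
orientation: [0.98, -0.2, 0.009, -0.0]
wrist_force: [0.6, -0.2, 0.1]
gripper_width: 34.8
```

```bash

python3 - <<'E'
from h import *
from nest import *
for n in ['top','side']:
    s=snapshot(n);P=cloud(s)
    x0,y0=np.array(proj(s,None,(600,80,30)))[::-1].astype(int);cv2.imwrite(f'pics/{n}4.png',cv2.resize(s['img'][max(0,y0-60):y0+60,x0-80:x0+80],(800,600),interpolation=cv2.INTER_CUBIC))
    for d in outline_of(s,'cup'):
        q=P[d['region']];z=q[:,2];g=q[(z>40)&(z<55)&(np.linalg.norm(q[:,:2]-n2w(100,0),axis=1)<55)]
        if len(g)<8: continue
        f=lambda c:np.linalg.norm(g[:,:2]-c[:2],axis=1)-42.3
        from scipy.optimize import least_squares
        x=least_squares(f,n2w(100,0)).x;print(n,d['conf'],'circ nest',w2n(x[:2]),len(g))
    for k in ['cup','cup_ear']:
        for d in pinpoint(s,k)[:4]: print(n,k,d['conf'],w2n(onz(s,None,*d['centre'],0 if k=='cup' else 44)))
E
python3 plan.py 502 -1 130 -23.1
```

```text
top 0.56 circ nest [97.9611759  1.1396915] 61
top cup 0.8 [-266.59493452 -264.7873842 ]
top cup 0.75 [-464.7141499   -54.99526536]
top cup 0.59 [172.37585785  -0.93737685]
top cup 0.55 [103.18111957  -7.4254527 ]
top cup_ear 0.79 [-280.05258943 -200.44841133]
top cup_ear 0.71 [164.23483335   7.9295282 ]
top cup_ear 0.61 [-404.47938178  -57.35720883]
top cup_ear 0.47 [-10.40173479  43.42270856]
side 0.71 circ nest [98.76525249 -0.75344447] 124
side cup 0.76 [-262.24992687 -269.10650759]
side cup 0.74 [-456.95838718  -61.97768083]
side cup 0.72 [92.81053037 -3.79468843]
side cup 0.24 [  78.56702108 -103.54191124]
side cup_ear 0.96 [-407.05769438  -55.67712527]
side cup_ear 0.67 [-292.34274984 -206.92775178]
side cup_ear 0.51 [152.56365895  -1.38145844]
t 12.35 pos [618.4 136.2 141.6] yaw -23.1 F [ 0.1 -0.1 -0.4] w 34.7 j6 0.5
inc [-0.889  2.864  0.195] [ 0.01 -0.03  0.  ] mm 180.0
```

View pics/top4.png

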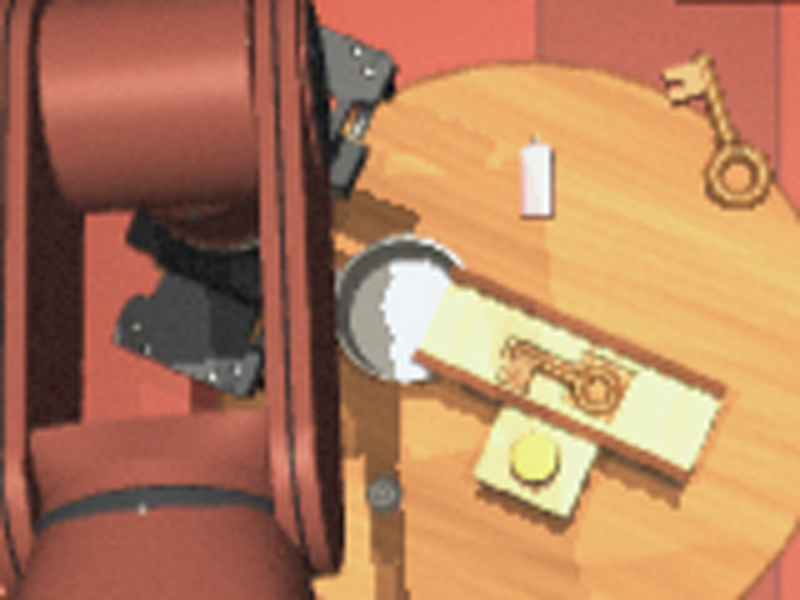

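The top crop shows the cup standing under the lip at (405,305), handle away from the nest, about 2 mm from its place. I move to the plunger with the gripper closed.

play_rows:
  increments: "-0.2 0.6 0 0 0 0; -0.4 1.3 0 0 0 0; -0.6 2 0.1 0 0 0; -0.8 2.6 0.15 0 0 0; -0.89 2.86 0.2 0 0 0; -0.89 2.86 0.2 0 0 0"
  gripper: 0

```text
t: 13.1
position: [501.7, -1.1, 129.3]
orientation: [0.98, -0.201, 0.002, 0.002]
wrist_force: [-0.0, 0.1, -0.3]
gripper_width: 0.2
```

```bash
python3 plan.py 502 -1 92 -23.1
python3 - <<'E'
from h import *
st=sense();s=snapshot('wrist');cv2.imwrite('pics/w5.png',s['img'])
for d in pinpoint(s,'plunger_top')[:2]:print(d['conf'],d['centre'],onz(s,st,*d['centre'],96))
for d in pinpoint(s,'key_mid')[:2]:print(d['conf'],d['centre'],onz(s,st,*d['centre'],62))
E
```

```text
t 13.1 pos [501.7  -1.1 129.3] yaw -23.2 F [-0.   0.1 -0.3] w 0.2 j6 0.25
inc [ 0.002 -0.004  0.622] [ 0.01 -0.03 -0.01] mm 37.0
0.81 [221.1, 261.3] [504.30743969  -1.12680176  96.        ]
0.71 [196.4, 339.2] [556.11526984 -17.3616623   62.        ]
0.56 [48.0, 326.7] [580.88091075  75.24179335  62.        ]
```

View pics/w5.png

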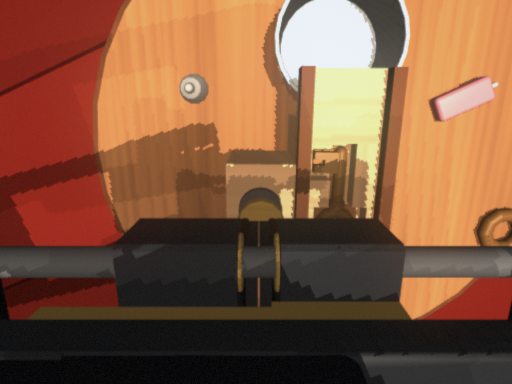

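The plunger cap shows at (262,205), right under the closed fingers. I press down.

play_rows:
  increments: "0 0 0.3 0 0 0; 0 0 0.4 0 0 0; 0 0 0.47 0 0 0; 0 0 0.54 0 0 0; 0 0 0.6 0 0 0; 0 0 0.62 0 0 0; 0 0 0.63 0 0 0"

```text
t: 14.12
position: [503.3, -0.0, 93.3]
orientation: [0.98, -0.2, 0.003, 0.001]
wrist_force: [-6.5, 4.8, 14.8]
gripper_width: 0.7
```

play_rows:
  increments: "0 0 0.02 0 0 0; 0 0 0.03 0 0 0"

```text
t: 14.38
position: [503.3, 0.0, 93.2]
orientation: [0.98, -0.2, 0.002, 0.001]
wrist_force: [-8.4, 3.7, 20.1]
gripper_width: 0.3
```

play_rows:
  increments: "0 0 0 0 0 0; 0 0 0 0 0 0; 0 0 -0.3 0 0 0; 0 0 -0.9 0 0 0; 0 0 -1.2 0 0 0; 0 0 -1.2 0 0 0"

```text
t: 15.12
position: [504.3, 0.0, 167.1]
orientation: [0.98, -0.2, 0.004, 0.001]
wrist_force: [-0.1, -0.5, -0.5]
gripper_width: 0.4
```

```bash
python3 - <<'E'
from h import *
from nest import *
st=sense();s=snapshot('side');P=cloud(s);cv2.imwrite('pics/side5.png',cv2.resize(s['img'][140:240,190:323],(800,600),interpolation=cv2.INTER_CUBIC))
for k in ['plunger_top','key']:
    for d in outline_of(s,k)[:2]:
        q=P[d['region']];print(k,d['conf'],d['bbox'],np.percentile(q[:,2],[10,50,90,97]),w2n(q.mean(0)))
print(n2w(-65,0))
E
python3 plan.py 530 -73 110 -23.1
```

```text
key 0.72 [248.8, 175.6, 9.9, 18.3] [68.59111847 75.07581375 77.32188995 77.89035113] [-9.3899403   1.78601928]
key 0.53 [307.1, 196.9, 29.4, 25.0] [ 3.14000084 10.04507774 12.66546597 13.70679553] [ -37.10754354 -178.43876327]
[530.09808742 -72.78839733]
t 15.28 pos [5.022e+02 4.000e-01 1.640e+02] yaw -23.0 F [0.1 0.2 0.5] w 0.5 j6 0.25
inc [0.902 0.942 0.905] [ 0.01 -0.02  0.01] mm 95.0
```

View pics/side5.png

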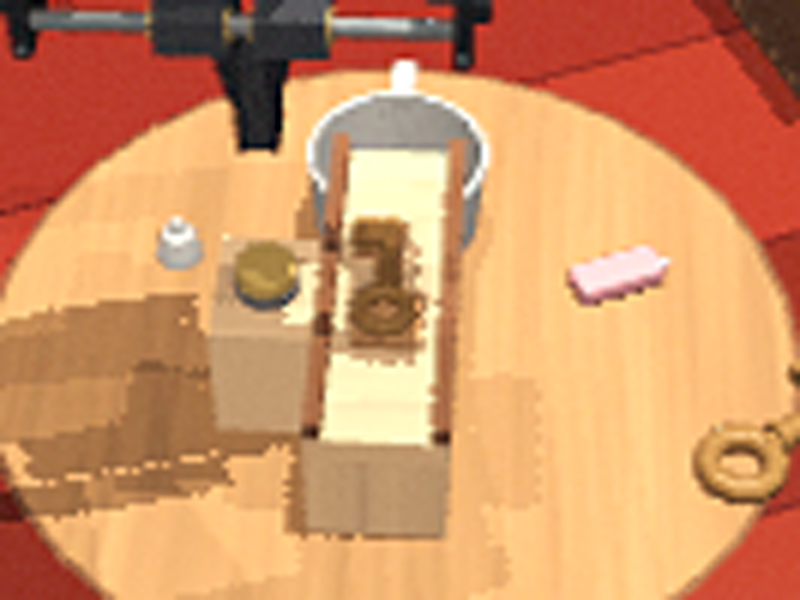

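The side crop shows the plunger cap low at (265,275) and the key raised at (385,280), with its top at about 76 mm. The cup is standing under the lip. I go down behind the bow.

play_rows:
  increments: "0.3 0.3 0 0 0 0; 0.7 0.7 0.1 0 0 0; 0.9 0.94 0.4 0 0 0; 0.9 0.94 0.8 0 0 0; 0.9 0.94 0.9 0 0 0; 0.9 0.94 0.9 0 0 0"

```text
t: 16.02
position: [529.1, -72.4, 109.3]
orientation: [0.98, -0.2, 0.0, 0.001]
wrist_force: [-0.2, 0.3, -0.9]
gripper_width: 0.6
```

```bash
python3 plan.py 530.1 -72.8 79.5 -23.1
python3 - <<'E'
from h import *
from nest import *
st=sense();print('tcp nest',w2n(st['position']));s=snapshot('wrist');cv2.imwrite('pics/w6.png',s['img']);P=cloud(s,st)
for d in pinpoint(s,'key_mid')[:2]:print(d['conf'],d['centre'],w2n(onz(s,st,*d['centre'],72)))
for d in outline_of(s,'key')[:1]:
    q=P[d['region']];q=np.array([[*w2n(p),p[2]] for p in q if p[2]>60]);print(d['bbox'],q.min(0),q.max(0))
E
```

```text
t 16.02 pos [529.1 -72.4 109.3] yaw -23.0 F [-0.2  0.3 -0.9] w 0.6 j6 0.12
inc [ 0.017 -0.002  0.497] [ 0.01 -0.01  0.01] mm 30.0
tcp nest [-65.04816815   1.04846535]
0.74 [117.6, 260.4] [-4.30021164 -0.56393399]
0.6 [152.1, 498.3] [ -23.36355947 -137.0385628 ]
[439.0, 98.8, 72.2, 100.9] [  4.20278862   0.98480751 261.58367714] [  4.20278862   0.98480751 261.58367714]
```

View pics/w6.png

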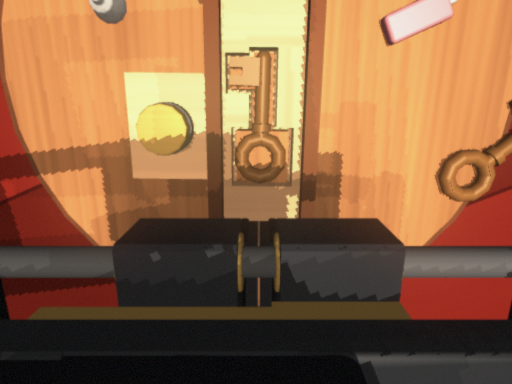

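The wrist picture shows the key lying raised and straight at (262,120), with its bow at (262,157) and the fingers centred in the channel behind it.

play_rows:
  increments: "0.02 0 0.2 0 0 0; 0.02 0 0.4 0 0 0; 0.02 0 0.48 0 0 0; 0.02 0 0.49 0 0 0; 0.02 0 0.49 0 0 0"

```text
t: 16.8
position: [531.9, -73.3, 81.9]
orientation: [0.98, -0.199, 0.002, 0.001]
wrist_force: [0.3, 0.3, -0.6]
gripper_width: 0.6
```

```bash
python3 -c "
from nest import *;print(n2w(-25,0),n2w(20,0))";python3 plan.py 545.8 -36 79.5 -23.1
```

```text
[545.79157208 -35.99553743] [563.44674233   5.39642995]
t 16.8 pos [531.9 -73.3  81.9] yaw -23.0 F [ 0.3  0.3 -0.6] w 0.6 j6 0.12
inc [-0.03  -0.664  0.038] [ 0.01 -0.03  0.01] mm 40.0
```

play_rows:
  increments: "-0.01 -0.12 0.04 0 0 0; -0.02 -0.24 0.04 0 0 0; -0.03 -0.36 0.04 0 0 0; -0.03 -0.48 0.04 0 0 0; -0.03 -0.6 0.04 0 0 0; -0.03 -0.7 0.04 0 0 0; -0.03 -0.8 0.04 0 0 0; -0.03 -0.9 0.04 0 0 0; -0.03 -1 0.04 0 0 0; -0.03 -1 0.04 0 0 0"

```text
t: 18.05
position: [554.0, -16.8, 79.4]
orientation: [0.98, -0.199, 0.002, 0.001]
wrist_force: [0.7, 0.5, 1.3]
gripper_width: 0.4
```

```bash
python3 - <<'E'
from h import *
from nest import *
st=sense();print('tcp nest',w2n(st['position']),st['wrist_force']);s=snapshot('wrist');cv2.imwrite('pics/w7.png',s['img'])
s=snapshot('side');cv2.imwrite('pics/side7.png',cv2.resize(s['img'][140:240,190:323],(800,600),interpolation=cv2.INTER_CUBIC))
E
python3 plan.py 563.4 5.4 79.5 -23.1
```

```text
tcp nest [-4.13722921 -0.0250223 ] [0.67342206 0.48480339 1.27327586]
t 18.15 pos [553.9 -17.2  79.4] yaw -23.0 F [0.2 0.7 0.8] w 0.5 j6 0.23
inc [-0.001 -0.408 -0.002] [ 0.01 -0.03  0.01] mm 24.0
```

View pics/w7.png

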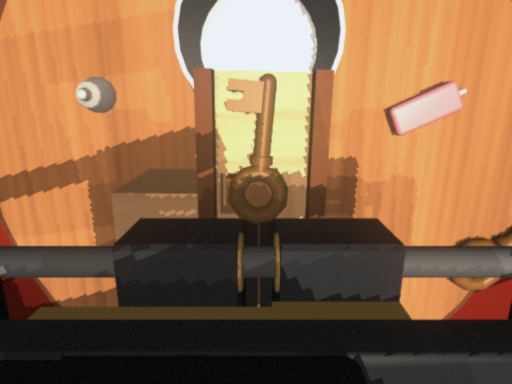

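View pics/side7.png

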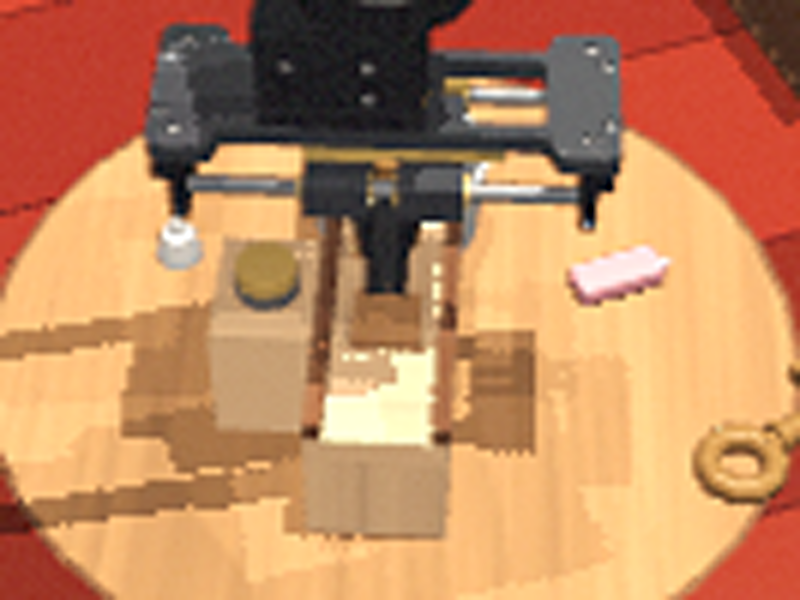

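The wrist picture shows the key sliding straight towards the cup, with its tip at (267,80) near the lip. I keep pushing.

play_rows:
  increments: "0 -0.12 0 0 0 0; 0 -0.24 0 0 0 0; 0 -0.36 0 0 0 0; 0 -0.48 0 0 0 0; 0 -0.58 0 0 0 0; 0 -0.6 0 0 0 0"

```text
t: 18.9
position: [568.1, 16.4, 79.3]
orientation: [0.98, -0.199, 0.002, 0.001]
wrist_force: [-0.4, -1.1, 1.5]
gripper_width: 0.1
```

```bash
python3 - <<'E'
from h import *
from nest import *
st=sense();print('tcp nest',w2n(st['position']),st['position'],st['wrist_force']);s=snapshot('wrist');cv2.imwrite('pics/w8.png',s['img'])
E

```

```text
tcp nest [31.94805957  0.07758688] [568.06304349  16.41695221  79.34659345] [-0.41226143 -1.06107477  1.52738071]
```

View pics/w8.png

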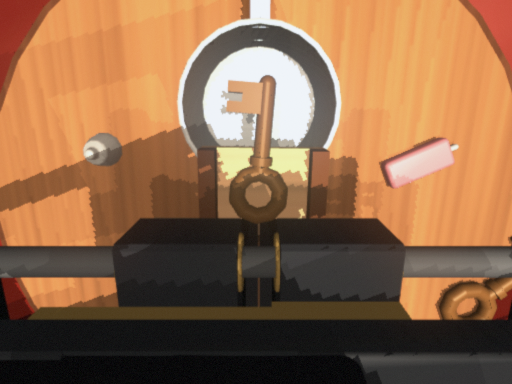

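The key overhangs the cup squarely: tip at (267,80), cup mouth centred at (258,100). I push it over the lip.

play_rows:
  increments: "0 -0.12 0 0 0 0; 0 -0.24 0 0 0 0; 0 -0.36 0 0 0 0; 0 -0.48 0 0 0 0; 0 -0.6 0 0 0 0; 0 -0.68 0 0 0 0; 0 -0.68 0 0 0 0; 0 -0.68 0 0 0 0"

```text
t: 19.95
position: [583.9, 53.8, 79.3]
orientation: [0.98, -0.199, 0.002, 0.001]
wrist_force: [0.4, 0.4, -1.0]
gripper_width: 0.4
```

```bash
python3 - <<'E'
from h import *
from nest import *
st=sense();print('tcp nest',w2n(st['position']),st['position'],st['wrist_force']);s=snapshot('wrist');cv2.imwrite('pics/w9.png',s['img'])
E

```

```text
tcp nest [72.58943184  0.16804101] [583.92496065  53.83524861  79.28747954] [ 0.3764455   0.35882435 -1.00715379]
```

View pics/w9.png

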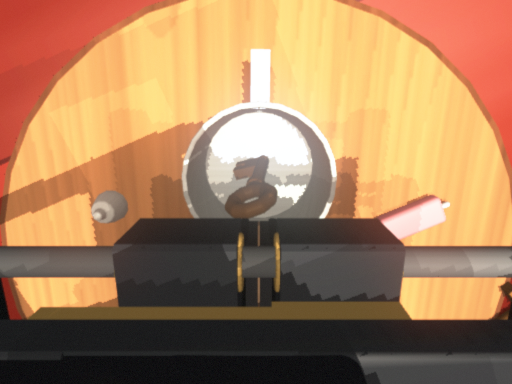

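The key has gone into the cup, with its bow at (250,200) still leaning upward near the lip. I back off and look.

play_rows:
  increments: "0 0.1 0 0 0 0; 0 0.4 -0.3 0 0 0; 0 0.8 -1 0 0 0; 0 1.2 -1.6 0 0 0; 0 1.2 -1.6 0 0 0"

```text
t: 20.62
position: [557.2, -14.3, 179.2]
orientation: [0.98, -0.2, 0.006, 0.001]
wrist_force: [0.4, -0.0, 0.9]
gripper_width: 0.4
```

```bash
python3 - <<'E'
from h import *
from nest import *
st=sense();print('tcp nest',w2n(st['position']),st['position']);s=snapshot('wrist');cv2.imwrite('pics/w10.png',s['img']);P=cloud(s,st)
for d in pinpoint(s,'key_mid')[:2]:print(d['conf'],d['centre'],dep(s,st,*d['centre']),w2n(dep(s,st,*d['centre'])))
for d in outline_of(s,'key')[:2]:
    q=P[d['region']];q=np.array([[*w2n(p),p[2]] for p in q]);print(d['conf'],d['bbox'],np.percentile(q,[3,50,97],axis=0))
for n in ['top','side']:
  s=snapshot(n);x0,y0=np.array(proj(s,None,(600,80,30)))[::-1].astype(int);cv2.imwrite(f'pics/{n}10.png',cv2.resize(s['img'][y0-45:y0+45,x0-60:x0+60],(800,600),interpolation=cv2.INTER_CUBIC))
E

```

```text
tcp nest [-0.58370554 -1.94840793] [557.16317815 -14.30133765 179.24824628]
0.97 [71.7, 255.7] [593.50877412  70.89439769  52.96947383] [92.04088963 -1.95441928]
0.9 [203.0, 435.4] [ 712.79979505 -112.39682295   12.1989047 ] [ -29.75202019 -183.59281378]
0.82 [391.4, 157.1, 87.0, 84.7] [[ -65.9819058  -216.2261083     5.84689655]
 [ -31.66024768 -180.80163213   11.7624425 ]
 [  11.99541709 -144.36149835   13.86272425]]
0.76 [233.2, 60.1, 39.5, 30.6] [[ 79.75358282 -11.23224609  10.22006709]
 [ 88.84843258   1.78690602  59.95806975]
 [104.0083458   14.05705434  72.65843896]]
```

View pics/w10.png

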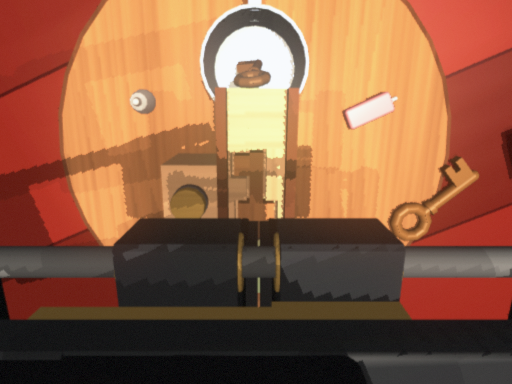

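View pics/top10.png

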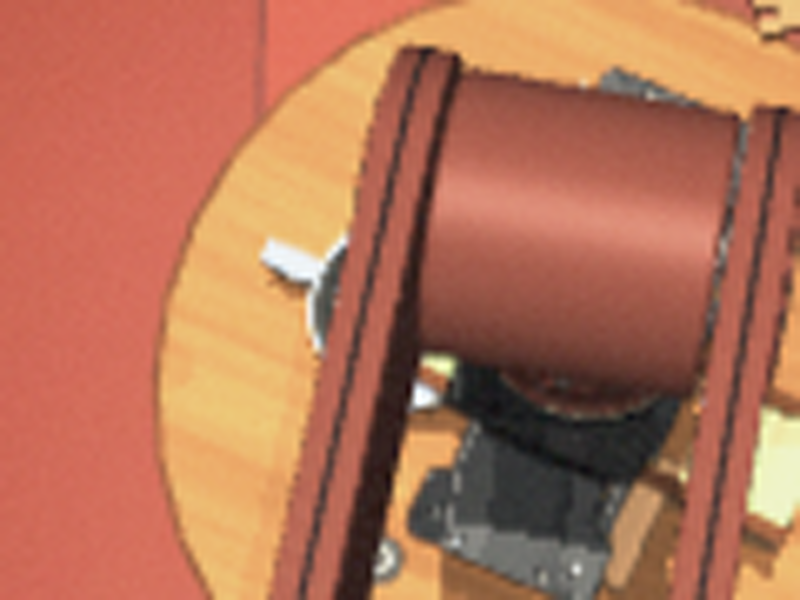

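View pics/side10.png

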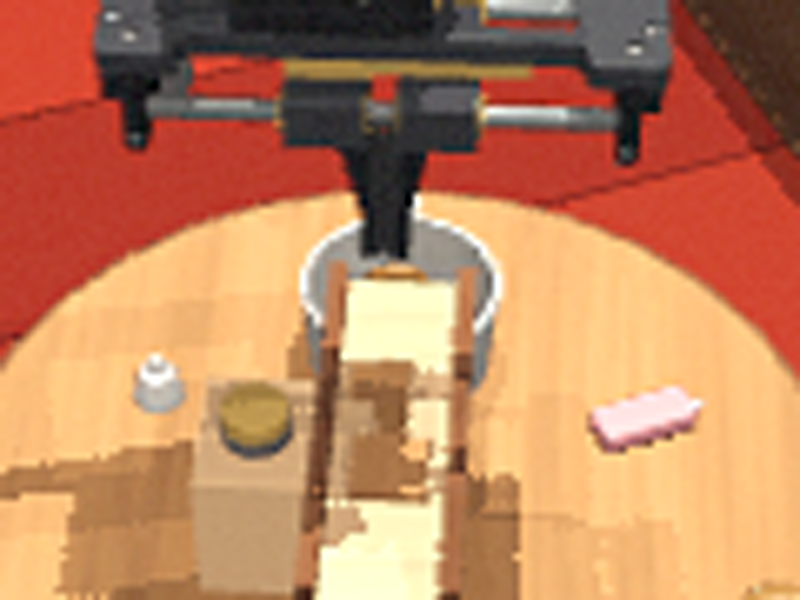

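The wrist picture shows the key standing steeply in the cup with its bow at (253,78) leaning back on the lip tip, top at about 72 mm. It still touches the nest, so I nudge the bow forward off the lip.

```bash
python3 -c "
from nest import *;print(n2w(58,1))";python3 plan.py 577.5 40.7 100 -23.1;python3 plan.py 577.5 40.7 78.8 -23.1
```

```text
[577.43573127  40.74198396]
t 20.88 pos [554.4 -11.7 173.7] yaw -23.0 F [ 0.4 -0.5 -0.2] w 0.1 j6 0.24
inc [ 0.01  -0.957  1.227] [ 0.01 -0.01  0.01] mm 93.0
t 20.88 pos [554.4 -11.7 173.7] yaw -23.0 F [ 0.4 -0.5 -0.2] w 0.1 j6 0.24
inc [ 0.01  -0.957  1.58 ] [ 0.01 -0.01  0.01] mm 111.0
```

play_rows:
  increments: "0 -0.4 0.3 0 0 0; 0.01 -0.8 0.8 0 0 0; 0.01 -0.96 1.2 0 0 0; 0.01 -0.96 1.5 0 0 0; 0.01 -0.96 1.58 0 0 0; 0.01 -0.96 1.58 0 0 0"

```text
t: 21.62
position: [577.3, 40.6, 78.6]
orientation: [0.98, -0.199, 0.001, 0.001]
wrist_force: [0.2, 0.4, 1.9]
gripper_width: 0.8
```

play_rows:
  increments: "0 -0.1 0 0 0 0; 0 -0.22 0 0 0 0; 0 -0.32 0 0 0 0; 0 -0.42 0 0 0 0; 0 -0.52 0 0 0 0; 0 -0.62 0 0 0 0; 0 -0.7 0 0 0 0; 0 -0.7 0 0 0 0"

```text
t: 22.62
position: [593.8, 79.6, 78.5]
orientation: [0.98, -0.199, 0.001, 0.001]
wrist_force: [0.4, 0.8, 0.1]
gripper_width: -0.1
```

```bash
python3 - <<'E'
from h import *
from nest import *
st=sense();print('tcp nest',w2n(st['position']),st['position'],st['wrist_force']);s=snapshot('wrist');cv2.imwrite('pics/w11.png',s['img']);P=cloud(s,st)
for d in outline_of(s,'key')[:2]:
    q=P[d['region']];q=np.array([[*w2n(p),p[2]] for p in q]);print(d['conf'],d['bbox'],np.percentile(q,[3,50,97],axis=0))
E

```

```text
tcp nest [100.14187068   1.20642813] [593.77967426  79.58597197  78.53804976] [0.40433529 0.83433298 0.06045152]
0.81 [220.2, 153.9, 57.2, 57.4] [[100.17489329  -6.83131006  11.34183278]
 [128.25752739   4.40179857  47.8046569 ]
 [141.37062062  17.93178646  62.82848682]]
```

View pics/w11.png

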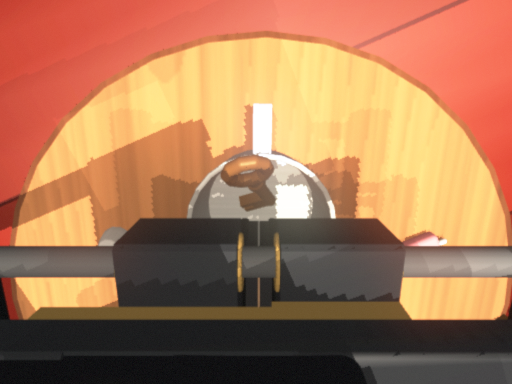

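The bow at (247,170) now leans forward on the far rim, clear of the lip. I back away and check.

play_rows:
  increments: "0 0.05 -0.2 0 0 0; 0 0.3 -0.8 0 0 0; 0 0.8 -1.5 0 0 0; 0 1.2 -1.8 0 0 0; 0 1.2 -1.8 0 0 0"

```text
t: 23.35
position: [566.6, 11.6, 189.8]
orientation: [0.98, -0.2, 0.003, 0.001]
wrist_force: [-0.6, 1.2, -0.3]
gripper_width: 0.0
```

```bash
cat > chk.py <<'E'
from h import *
from nest import *
import sys
from scipy.optimize import least_squares
t=sys.argv[1]
st=sense();print('t',st['t'],'tcp nest',w2n(st['position']),st['position']);s=snapshot('wrist');cv2.imwrite(f'pics/w{t}.png',s['img'])
S=snapshot('side');cv2.imwrite(f'pics/side{t}.png',cv2.resize(S['img'][125:215,190:310],(800,600),interpolation=cv2.INTER_CUBIC))
for nm,s,st in [('wrist',s,st),('side',S,None)]:
  P=cloud(s,st)
  for d in pinpoint(s,'key_mid')[:2]:print(nm,'mid',round(d['conf'],2),d['centre'],w2n(dep(s,st,*d['centre'])),dep(s,st,*d['centre'])[2])
  for d in outline_of(s,'key')[:2]:
    q=P[d['region']];q=np.array([[*w2n(p),p[2]] for p in q])
    if abs(np.median(q[:,1]))<60:print(nm,'key',d['conf'],d['bbox'],np.percentile(q,[3,50,97],axis=0))
  for d in outline_of(s,'cup')[:3]:
    q=P[d['region']];z=q[:,2];g=q[(z>42)&(z<53)&(np.linalg.norm(q[:,:2]-n2w(100,0),axis=1)<60)]
    if len(g)>20:
        x=least_squares(lambda c:np.linalg.norm(g[:,:2]-c[:2],axis=1)-42.3,n2w(100,0),loss='soft_l1').x;print(nm,'cup nest',w2n(x),len(g),'rim z',np.percentile(g[:,2],[5,50,95]))
E
python3 chk.py 12
```

```text
t 23.35 tcp nest [26.98568418 -0.47074224] [566.62048435  11.63732277 189.81375901]
wrist mid 0.8 [72.8, 255.4] [120.44958221   0.5069626 ] 41.21578996589494
wrist key 0.79 [231.6, 44.4, 38.7, 61.5] [[ 97.19069048  -8.33799786  11.01218305]
 [123.76089026   1.86478423  44.72989648]
 [139.47017513  16.97936603  61.42485506]]
wrist cup nest [99.52646703 -0.83343157] 1278 rim z [43.31307255 48.29333777 50.28745153]
side mid 0.61 [211.3, 321.1] [ -34.07111771 -185.72283399] 9.867228555959969
side mid 0.53 [168.1, 255.7] [66.16315905 -2.47829572] 66.7969526466859
side key 0.53 [251.3, 153.9, 7.0, 10.5] [[118.28690628  -6.3281071   29.68877482]
 [130.41902763   2.86929222  46.24011783]
 [139.98486067  17.13330783  59.1621754 ]]
side cup nest [96.71691955 -0.80514083] 62 rim z [42.52260201 46.88484311 49.96413332]
```

View pics/w12.png

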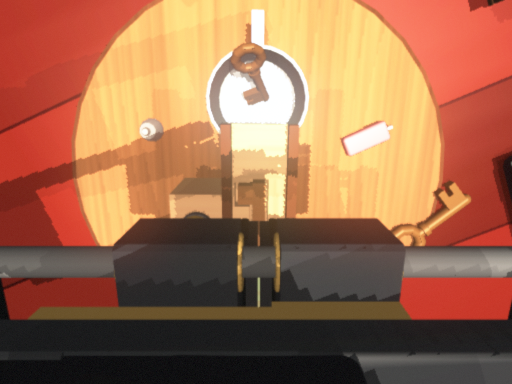

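View pics/side12.png

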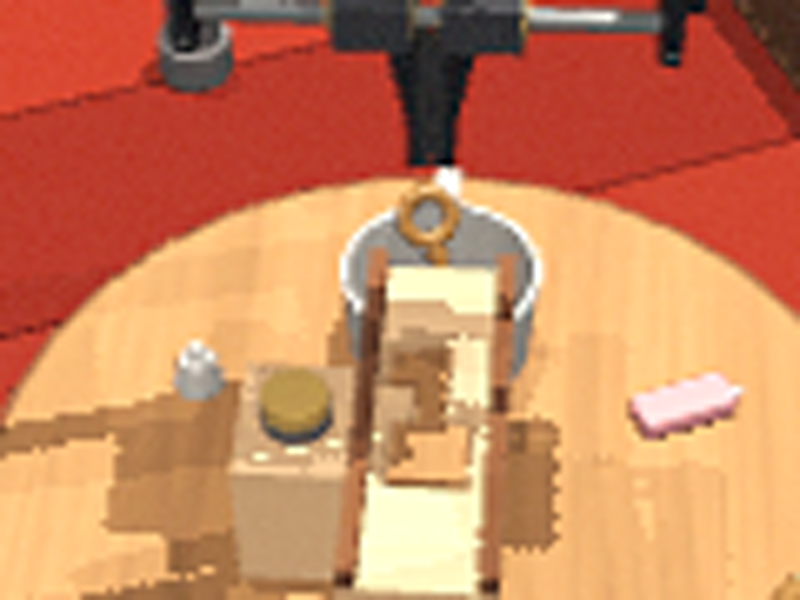

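play_rows:
  increments: "0 0 -0.3 0 0 0; 0 0 -0.3 0 0 0; 0 0 -0.3 0 0 0; 0 0 -0.3 0 0 0; 0 0 -0.3 0 0 0; 0 0 -0.3 0 0 0; 0 0 -0.3 0 0 0; 0 0 -0.3 0 0 0"

```text
t: 24.75
position: [565.1, 13.9, 203.6]
orientation: [0.98, -0.199, -0.0, 0.001]
wrist_force: [0.1, -0.1, -0.2]
gripper_width: 0.5
```

```bash
python3 chk.py 13
```

```text
t 24.75 tcp nest [28.47306776  1.78552453] [565.12867745  13.89066737 203.64531545]
wrist mid 0.85 [221.7, 425.3] [ -29.36293636 -183.05529682] 10.7570133797538
wrist mid 0.7 [75.6, 259.3] [120.46214927   0.65630321] 40.42848543970729
wrist key 0.7 [237.1, 48.7, 39.9, 58.9] [[ 97.42904989  -8.94503044   8.92109235]
 [124.44511704   2.72900169  44.85586347]
 [139.99778181  18.60875878  61.19968429]]
side mid 0.69 [178.9, 259.1] [ 22.89787335 -13.70757   ] 68.59096349427955
side mid 0.57 [164.9, 256.7] [81.42375426 -4.63368095] 64.70042251846712
side key 0.7 [244.3, 151.5, 26.9, 24.7] [[ 69.07096555 -43.8726441    1.01952432]
 [127.35807846 -15.16414233  38.20510835]
 [172.59068537  40.48967922  76.57502702]]
side cup nest [96.99817283 -0.76112038] 81 rim z [42.51054338 46.72810181 49.24584193]
```

```bash
python3 -c "
from station import sign_off;print(sign_off())"
```

```text
the job is handed in; nothing more can be done
None
```

The tin cup stands under the lip with the bronze key in it, and I handed the job in just after 25 s of the 61 s. The sign-off gives no verdict.

- **Cup:** I slid it in low from in front and let it go. Checks put it about 2 mm from its place at release and 1–3 mm at the end. The rim read level at about 47–48 mm.
- **Plunger:** I pressed it until it stopped, with about 20 N on the wrist. The key's top then read about 76 mm, so it was out of the cavity.
- **Key:** It first came to rest standing in the cup with its bow leaning back on the lip, so it still touched the nest. I nudged the bow forward. It now leans inside the cup against the far rim, its middle about 21 mm from the cup's axis. The visible surface there reads about 40 mm up, against the 46 mm limit.
- **Rest and contact:** Two wrist readings about 1.4 s apart gave the same key position. In the pictures the key is clear of the lip, but I could not measure the contact force itself.
- **Bystanders:** In the later pictures the bell and fob look unmoved. I did not look closely at the jar, padlock and torch after the cup was placed, but nothing came near them after that.
- **Check that disagreed:** In the final side view, the network's key outline and middle point fell on the nest and cup. I relied on the wrist view instead; an earlier side reading of the leaning key had agreed with it.

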